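# Start the varnish curing lamp at the right time and brightness

### The job

The varnished brooch already lies under the white curing lamp: on top of the lamp press the red power key, then the grey two-dot time key, then roll the knurled wheel at the front edge until its white line points at the orange dot, and last press the green start key. Press one key at a time, right down, and let it spring back up; press no other key, do not press power again once the wheel is set, nor start before it is. Leave the brooch, the clay tree, the palette and the jar where they are.

Things in the scene. Friction and masses are not known exactly. Their poses are not given: they have to be found in the camera images.
- lamp: White table-top lamp, fixed, 200 mm deep (x), 230 wide (y). Origin: centre of its underside; x points from its front (x = -100 mm) to its back, y to the left as seen from the front, z up. Position and yaw vary. Raised rear deck at z = 112 mm, from x = -38 mm back, with the row of keys, 40 mm apart; before it a ledge at z = 98 mm with the wheel. The bay below is open to the front.
- key_power_top (a point): Centre of the top of the red power key (lamp frame x 13, y 80, z 120 mm; leftmost seen from the front). All five keys: round cap 19 mm across, 8 mm above the deck, 4.5 mm travel straight down, start to move at 1.5 N, 5 N at the stop. The point moves with the key.
- key_t1_top (a point): Centre of the top of the grey key with one white dot (lamp frame x 13, y 40 mm), not to be pressed
- key_t2_top (a point): Centre of the top of the grey key with two white dots (lamp frame x 13, y 0 mm, middle of the row), the one to press
- key_t3_top (a point): Centre of the top of the grey key with three white dots (lamp frame x 13, y -40 mm), not to be pressed
- key_start_top (a point): Centre of the top of the green start key with a white triangle (lamp frame x 13, y -80 mm; rightmost)
- key_power (a joint): how far the red power key is down: 0 up, 0.0045 m fully down
- key_t1 (a joint): how far the one-dot key is down, same range
- key_t2 (a joint): how far the two-dot key is down, same range
- key_t3 (a joint): how far the three-dot key is down, same range
- key_start (a joint): how far the green start key is down, same range
- wheel_axis (a point): Point on the upright axis of the brightness wheel at mid-thickness; lamp frame x -86, y 0, z 104.5 mm. The wheel is a flat disc 48 mm across (plus 0.8 mm ribs), 11 mm thick (z 99 to 110 mm), with a grippy ribbed dark rubber rim. It overhangs the lamp's front edge by 10 mm: a fingertip pressed on the rim from in front and moved sideways rolls it.
- wheel (a joint): Wheel angle, rad; grows clockwise seen from above (front rim moves to the lamp's +y). A click every 0.419 rad (10 mm along the rim), 0.5 to 1 N sideways at the rim; rests only in clicks, from 0 (first of seven dots on the ledge behind it) to 2.513 (last). A white line on its top points at the dots; the big orange sixth dot is 2.094. Starts at one of the first three dots.
- brooch: loose clay brooch, 42 mm across, lying in the lamp's bay; origin at the centre of its underside
- model: loose painted clay tree, 95 mm tall, on a blue board 150 x 120 mm, left of the lamp; origin at the centre of the board's underside
- palette: loose white paint palette 130 x 90 x 14 mm, right of the lamp; origin at the centre of its underside
- jar: loose closed red paint jar, 52 mm across, 55 mm tall, right of the lamp, near its front; origin at the centre of its underside

How it is judged:
By the outcome, as a careful person would: the job done as asked, in the order asked, and still so for the second after the job is handed in, with the robot touching nothing.
It also fails if it takes over 51 s, if anything falls off the work surface, if the arm or the gripper's body presses on something with over 40 N, if the wrist force passes 120 N, or if a joint passes its speed limit or range.

### The arm

A 6-joint arm with a two-finger parallel gripper is mounted at the origin on the work surface. World frame = base frame: x ahead of the robot, y to its left, z up, the work surface at z = 0. Lengths are in mm, angles in rad, forces in N, time in s.
With the tool pointing down it reaches from about 275 to 1000 mm from the base axis. Payload 8.4 kg.
Tool frame: the origin (TCP) lies on the centre line of the jaws, within the pads' length; the fingertips stand r.tip_reach ahead of it and the grasp point (between the pads) lies 11 mm behind it (r.tip_reach is the distance from the TCP to the fingertips, in mm); z points along the fingers, y is the line along which they close (so a half turn about z gives the same grasp; the last joint's range is limited). The gripper opens to 85 mm and grips with 20 to 120 N. Pads are 22 mm wide; open, the fingers measure 114 mm over their backs; the gripper's body (76 mm by 85 mm) begins 54 mm behind the grasp point. The pads swing forward as they close: fully open they stand 13 mm farther back than shut.
Start: joints at [1.218, 0.353, 1.633, -0, 1.155, -0.002], TCP at [214.779, 586.939, 239.281] pointing down, gripper open.
Joint ranges: [-2.63, 2.63], [-0.92, 2.1], [0.06, 2.66], [-1.3, 4.44], [0, 2.69], [-3.02, 3.02]. Speed limits (rad/s): [2.22, 2.22, 2.79, 3.14, 3.14, 3.14].

### API

Orientations are given as [roll, pitch, yaw] about the fixed x, y, z axes, in that order (R = Rz(yaw) Ry(pitch) Rx(roll)).
In Python, from rig import r gives the robot as it stands.
- The arm moves only by the tool carry_out, never from a script. Its argument "targets" is a list of rows, each an object with "dp": the shift along the tool's x, y, z in mm, a list of three; "yaw": the turn about the tool's z in degrees. A call has 1 to 12 rows; each row is the pose to reach, as a shift and turn from the pose commanded when the call began, along the tool's axes at that moment; what a row does not reach only later rows make up. A row lasts 1/8 s, in which the tool goes at most 62.5 mm and 10.7 degrees, less where a joint would pass 70% of its speed; a pose out of reach is approached as far as the arm can. A call with a gripper value outside its range is refused whole. "fingers" is the opening, from -1 (shut) to 1 (fully open), so that 0 is half open, set as the call begins (left out, the last holds). The fingers move at their own pace and stop on an object; "grip_force" is the grip in N (left out, the last holds). Time passes only in rows, so rows that repeat a pose let the fingers close. It gives the time, the measured TCP pose, the force, the opening and the grip force at its end, in the units of the state.
- r.sense(): the state, without advancing time (a new reading comes with each control period).
- r.grab_frame(name): name is "side" or "top"; returns the picture (400x640x3 uint8, red, green, blue); there is no depth.
- r.get_calibration(name): a dict with "fx", "fy", "cx", "cy" (pixels), "rvec" (rotation vector, rad) and "tvec" (3), from world to camera coordinates, as OpenCV has them. Camera axes: x right, y down, z forward; pixel columns grow to the right and rows downward; lengths in mm; the calibration is good to about 2 mm. A picture is of the moment at which its call begins. get_calibration takes no time and is no camera call.
- r.sign_off(): hands the job in; it is judged then, once.
The state is a dict: "clock": time; "qpos": joint angles; "qvel": joint speeds; "joint_efforts": joint torques, N m; "eef_pos": TCP position; "tcp_rot": TCP orientation; "contact_force": force on the tool from outside, world axes, zero at the start; "wrist_torque": the same for the moment, N m; "opening": opening from 0.0 (shut) to 1.0 (fully open); "grasp_force": force on a finger pad.
Only numpy, scipy, OpenCV 4.12 (cv2) and the standard library are available. Lean on these libraries where they do the work, as an engineer would, in place of code of your own. Each camera call takes 0.05 s, during which the arm holds its last target. There are 200 camera calls.

## Working session

There is one attempt and no reset: what is moved stays moved. The work goes in short steps, Python scripts to look and compute and a tool call to move; the robot and the scene stay as the last step left them, time stands still between calls to the robot, and variables do not carry over. Pictures are saved under pics/ and viewed, at most 10 in all, crops included, and the job is handed in when it is done.

Besides the shell and the picture viewer there is one more tool, called after "Call:" as name(argument=value, ...), one argument or row to a line, values as JSON. carry_out: Moves the arm, as the interface text tells. Its arguments: {"type":"object","properties":{"targets":{"type":"array","items":{"type":"object","properties":{"dp":{"type":"array","items":{"type":"number"}},"yaw":{"type":"number"}}}},"fingers":{"type":"number"},"grip_force":{"type":"number"}},"required":["targets"]}

```bash
mkdir -p pics; ls
python3 - <<'E'
from rig import r
import cv2
s=r.sense(); print(s['clock'],s['eef_pos'],s['tcp_rot'],s['contact_force'],s['opening'],r.tip_reach)
for n in('top','side'):
    im=r.grab_frame(n); cv2.imwrite(f'pics/{n}0.png',im[:,:,::-1]); print(n,r.get_calibration(n))
E
```

```text
pics
0.0 [214.6209841  586.51065887 238.57657635] [-3.14025113e+00 -1.13577326e-05  2.79077849e+00] [ 0.48382554 -0.4348926   0.57896449] 1.0003425142541365 8.0
top {'fx': 384.1420195690869, 'fy': 384.1420195690869, 'cx': 310.24196224997786, 'cy': 202.60056496950594, 'rvec': array([ 2.11089884, -2.15256016,  0.18418022]), 'tvec': array([ 68.69538199, 593.49370344, 978.70580886])}
side {'fx': 374.70537665707235, 'fy': 374.70537665707235, 'cx': 312.65128500910424, 'cy': 200.860073843771, 'rvec': array([ 2.11840432, -0.16602668,  0.11666771]), 'tvec': array([-576.3765168 ,  151.833041  ,  845.74864814])}
```

View pics/top0.png

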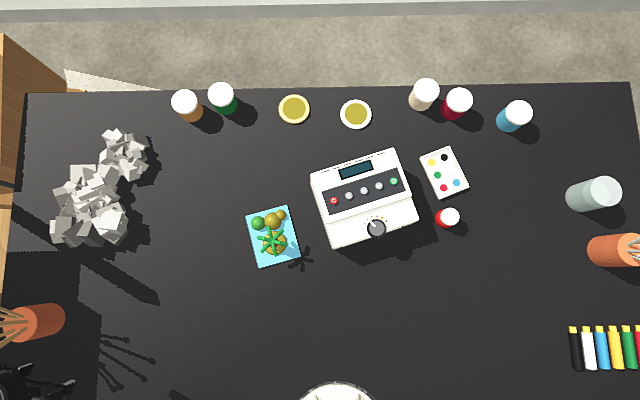

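View pics/side0.png

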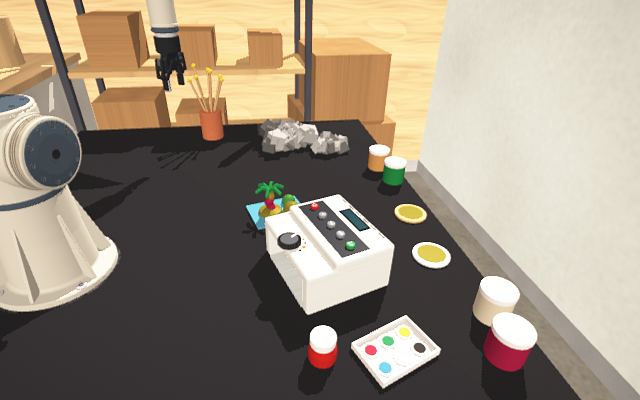

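Top view: lamp at about (365,197), with the red key at (334,200), the green key at (394,181) and the wheel at (376,228). Side view: red (314,207), green (350,245). Next I'll triangulate these points.

```bash
cat > h.py <<'E'
import numpy as np, cv2
from rig import r
def cam(n):
    c=r.get_calibration(n); K=np.array([[c['fx'],0,c['cx']],[0,c['fy'],c['cy']],[0,0,1.]])
    R=cv2.Rodrigues(c['rvec'])[0]; return K,R,np.array(c['tvec'],float)
def onplane(n,uv,z):
    K,R,t=cam(n); o=-R.T@t; d=R.T@np.linalg.solve(K,[*uv,1.]); return o+d*(z-o[2])/d[2]
def proj(n,p):
    K,R,t=cam(n); q=K@(R@np.asarray(p)+t); return q[:2]/q[2]
def tri(a,b):
    P=[K@np.c_[R,t] for K,R,t in(cam('top'),cam('side'))]
    X=cv2.triangulatePoints(P[0],P[1],np.array(a,float),np.array(b,float)).ravel(); return X[:3]/X[3]
def blob(im,lo,hi,box):
    x0,y0,x1,y1=box; h=cv2.cvtColor(im[y0:y1,x0:x1],cv2.COLOR_RGB2HSV)
    m=cv2.inRange(h,lo,hi); k,_,st,ce=cv2.connectedComponentsWithStats(m)
    i=1+np.argmax(st[1:,4]); return ce[i]+[x0,y0],st[i,4]
E
python3 - <<'E'
from h import *
T=r.grab_frame('top');S=r.grab_frame('side')
red=((0,110,80),(8,255,255)); gr=((45,80,50),(80,255,255))
pt=[blob(T,*red,(322,190,346,211)),blob(T,*gr,(383,171,405,192))]
ps=[blob(S,*red,(304,200,324,214)),blob(S,*gr,(340,237,360,252))]
print(pt,ps)
for a,b in zip(pt,ps): print(tri(a[0],b[0]),onplane('top',a[0],120),onplane('side',b[0],120))
c1=cv2.resize(T[140:255,300:430],None,fx=6,fy=5.2,interpolation=cv2.INTER_CUBIC)
c1=cv2.resize(T[205:250,345:405],None,fx=12,fy=12,interpolation=cv2.INTER_CUBIC)
cv2.imwrite('pics/w0.png',c1[:,:,::-1])
E
```

```text
[(array([333.43589744, 200.33333333]), np.int32(39)), (array([393.28947368, 180.76315789]), np.int32(38))] [(array([314.125, 206.55 ]), np.int32(40)), (array([350.16666667, 245.55555556]), np.int32(54))]
[587.15356648  -1.16955755 113.99212991] [587.39096873  -0.88462714 120.        ] [584.04048752 -10.73989479 120.        ]
[ 634.44908997 -154.51617495  113.9641613 ] [ 634.57578311 -153.36973383  120.        ] [ 630.48182856 -162.18537238  120.        ]
```

View pics/w0.png

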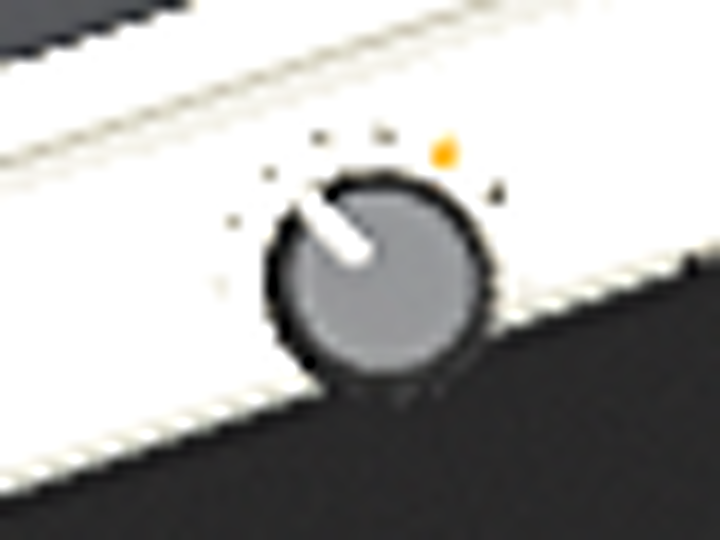

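The white line points at dot 3 (0.838 rad). The orange sixth dot is 3 clicks away, about 30 mm along the rim towards lamp +y. Next: go above the power key with the jaws shut, and turn -37° so that tool y lies along lamp y and tool x along -lamp x.

```bash
cat >> h.py <<'E'
Pw=np.array([587.4,-.9]); St=np.array([634.6,-153.4]); LY=(Pw-St)/np.linalg.norm(Pw-St); LX=np.array([LY[1],-LY[0]])
T2=(Pw+St)/2; ORG=T2-13*LX
def lamp(x,y,z): return np.r_[ORG+x*LX+y*LY,z]
def dp(p):  # tool-frame shift to bring TCP to world p
    s=r.sense(); from scipy.spatial.transform import Rotation as Ro
    return np.round(Ro.from_euler('xyz',s['tcp_rot']).as_matrix().T@(np.array(p)-s['eef_pos']),1)
def tl(p): # world -> lamp xy
    d=np.array(p[:2])-ORG; return np.round([d@LX,d@LY,p[2]],1)
def st():
    s=r.sense(); print(round(s['clock'],2),'lamp',tl(s['eef_pos']),'rot',np.round(s['tcp_rot'],3),'F',np.round(s['contact_force'],1),'op',round(s['opening'],2))
E
python3 - <<'E'
from h import *
print(LX,LY,np.degrees(np.arctan2(LX[1],LX[0])))
print('to power',dp(lamp(13,80,168)))
w=onplane('top',(376.75,228.1),110); print('wheel lamp xy',tl(w))
E
```

```text
[0.9552901  0.29567012] [-0.29567012  0.9552901 ] 17.19772487806735
to power [-551.9 -423.5   71.2]
wheel lamp xy [-86.1  -1.1 110. ]
```

Call:
carry_out(
  targets=[
    {"dp":[-46,-35,0],"yaw":-4},
    {"dp":[-92,-71,0],"yaw":-8},
    {"dp":[-138,-106,0],"yaw":-12},
    {"dp":[-184,-141,0],"yaw":-16},
    {"dp":[-230,-177,0],"yaw":-20},
    {"dp":[-276,-212,0],"yaw":-24},
    {"dp":[-322,-247,10],"yaw":-28},
    {"dp":[-368,-282,20],"yaw":-32},
    {"dp":[-414,-318,30],"yaw":-36},
    {"dp":[-460,-353,40],"yaw":-37.2},
    {"dp":[-506,-388,50],"yaw":-37.2},
    {"dp":[-552,-423.5,60],"yaw":-37.2},
  ],
  fingers=-1,
  grip_force=20,
)

```text
clock: 1.7
eef_pos: [588.5, -2.3, 178.9]
tcp_rot: [3.142, 0.0, -2.843]
contact_force: [0.3, 0.4, 0.6]
opening: 0.003
grasp_force: 0.0
```

Call:
carry_out(
  targets=[
    {"dp":[0,0,0]},
    {"dp":[0,0,0]},
    {"dp":[0,0,0]},
  ],
)

```text
schema error: expected keys dp, yaw
```

Run:
```python
from h import *
st(); print(r.tip_reach)
S=r.grab_frame('side');T=r.grab_frame('top')
p=r.sense()['eef_pos']; tip=p-[0,0,8]
print('tip px side',proj('side',tip),'top',proj('top',tip),'key px side',proj('side',lamp(13,80,120)))
a=cv2.resize(S[130:265,240:400],None,fx=4.5,fy=4.4,interpolation=cv2.INTER_CUBIC)
cv2.imwrite('pics/a1.png',a[:,:,::-1])
```

```text
1.7 lamp [ 13.6  78.2 178.9] rot [ 3.142  0.    -2.843] F [0.3 0.4 0.6] op 0.0
8.0
tip px side [316.59244027 186.1118974 ] top [336.31399234 195.61462204] key px side [314.8011861  204.14857367]
```

View pics/a1.png

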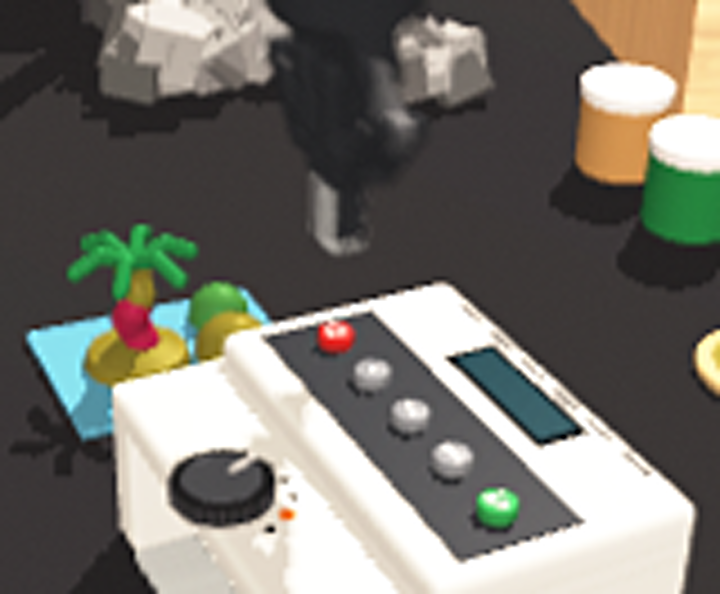

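The tip appears at side px (315.6,186), against a predicted (316.6,186.1). The red key is at (314.4,205), against a predicted (314.8,204). The calibration is good enough, so I'll descend on power.

Call:
carry_out(
  targets=[
    {"dp":[0.5,1.7,30],"yaw":0},
    {"dp":[0.5,1.7,46],"yaw":0},
    {"dp":[0.5,1.7,50],"yaw":0},
    {"dp":[0.5,1.7,53],"yaw":0},
    {"dp":[0.5,1.7,53],"yaw":0},
  ],
)

```text
clock: 2.42
eef_pos: [586.9, 1.4, 127.0]
tcp_rot: [-3.142, 0.001, -2.843]
contact_force: [-1.3, 0.9, 2.4]
opening: -0.003
grasp_force: 1.1
```

Call:
carry_out(
  targets=[
    {"dp":[0,0,1.5],"yaw":0},
    {"dp":[0,0,1.5],"yaw":0},
  ],
)

```text
clock: 2.68
eef_pos: [587.1, 1.2, 125.3]
tcp_rot: [-3.142, 0.001, -2.843]
contact_force: [-1.1, 1.6, 3.6]
opening: 0.0
grasp_force: 1.8
```

Call:
carry_out(
  targets=[
    {"dp":[0,0,1.5],"yaw":0},
    {"dp":[0,0,2.5],"yaw":0},
    {"dp":[0,0,2.5],"yaw":0},
  ],
)

```text
clock: 3.05
eef_pos: [587.1, 1.2, 123.4]
tcp_rot: [-3.142, 0.001, -2.843]
contact_force: [-3.7, 2.7, 13.2]
opening: -0.001
grasp_force: 6.8
```

Call:
carry_out(
  targets=[
    {"dp":[0,0,-6],"yaw":0},
    {"dp":[0,0,-20],"yaw":0},
    {"dp":[0,0,-30],"yaw":0},
    {"dp":[0,-40,-30],"yaw":0},
    {"dp":[0,-81,-30],"yaw":0},
    {"dp":[0,-81,-30],"yaw":0},
    {"dp":[0,-81,-30],"yaw":0},
  ],
)

```text
clock: 3.92
eef_pos: [610.1, -76.3, 152.3]
tcp_rot: [3.141, -0.0, -2.844]
contact_force: [-0.4, 0.4, -0.2]
opening: 0.002
grasp_force: 0.0
```

Run:
```python
from h import *
st()
S=r.grab_frame('side')
a=cv2.resize(S[130:265,240:400],None,fx=4.5,fy=4.4,interpolation=cv2.INTER_CUBIC)
cv2.imwrite('pics/a2.png',a[:,:,::-1])
```

```text
3.92 lamp [ 12.4   1.1 152.3] rot [ 3.141 -0.    -2.844] F [-0.4  0.4 -0.2] op 0.0
```

View pics/a2.png

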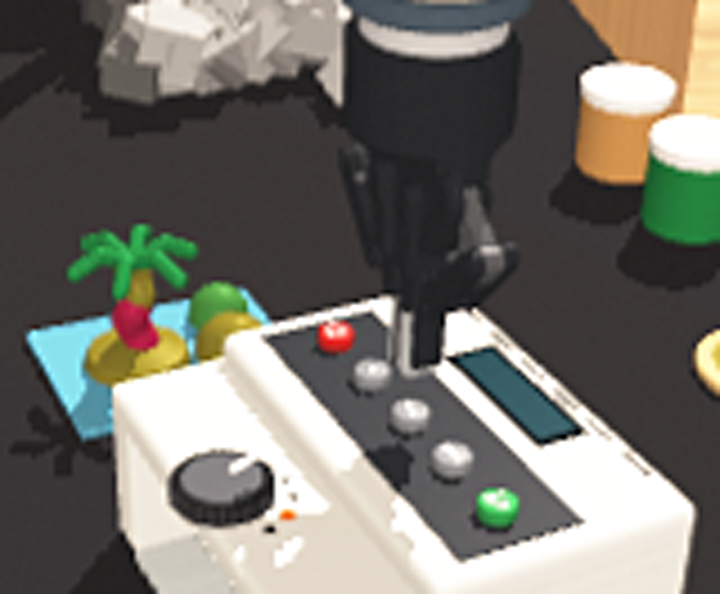

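The red key has sprung back up, and the tip stands over the two-dot key (crop px (415,368) above (410,412)). I'll press it with the same stroke.

Call:
carry_out(
  targets=[
    {"dp":[0,-1,20],"yaw":0},
    {"dp":[0,-1,25],"yaw":0},
    {"dp":[0,-1,27.5],"yaw":0},
    {"dp":[0,-1,30],"yaw":0},
    {"dp":[0,-1,30],"yaw":0},
  ],
)

```text
clock: 4.6
eef_pos: [610.1, -76.8, 123.4]
tcp_rot: [3.141, -0.001, -2.843]
contact_force: [-7.6, 3.9, 13.7]
opening: -0.002
grasp_force: 7.3
```

Call:
carry_out(
  targets=[
    {"dp":[0,0,-8],"yaw":0},
    {"dp":[0,0,-25],"yaw":0},
    {"dp":[50,-5,-25],"yaw":0},
    {"dp":[100,-10,-25],"yaw":0},
    {"dp":[147,-12,-25],"yaw":0},
    {"dp":[147,-12,-10],"yaw":0},
    {"dp":[147,-12,18],"yaw":0},
    {"dp":[147,-12,18],"yaw":0},
    {"dp":[147,-12,18],"yaw":0},
  ],
)

```text
clock: 5.72
eef_pos: [474.8, -132.0, 104.9]
tcp_rot: [-3.141, 0.001, -2.843]
contact_force: [0.4, -0.2, 0.0]
opening: 0.003
grasp_force: 0.0
```

Run:
```python
from h import *
st()
S=r.grab_frame('side');T=r.grab_frame('top')
a=cv2.resize(S[170:275,230:320],None,fx=5,fy=5,interpolation=cv2.INTER_CUBIC)
b=cv2.resize(T[185:290,330:400],None,fx=5,fy=5,interpolation=cv2.INTER_CUBIC)
cv2.imwrite('pics/a3.png',np.hstack([a,b])[:,:800,::-1])
```

```text
5.72 lamp [-133.3  -12.2  104.9] rot [-3.141e+00  1.000e-03 -2.843e+00] F [ 0.4 -0.2  0. ] op 0.0
```

View pics/a3.png

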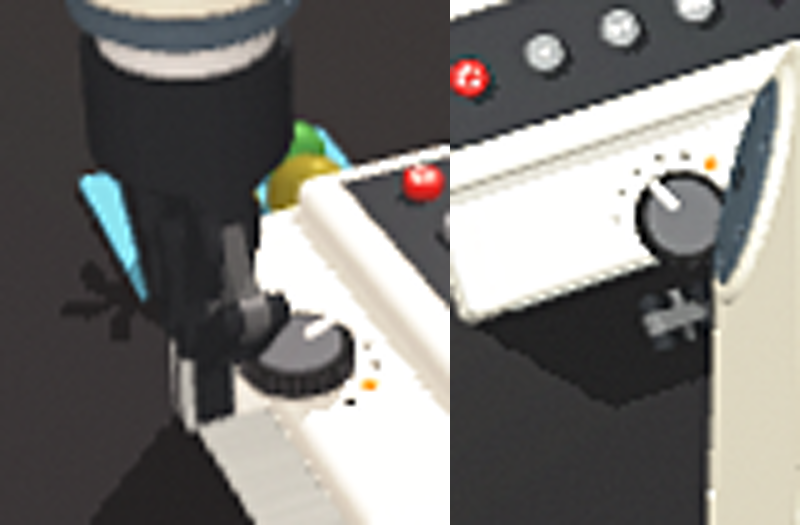

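The side view shows the shut fingertips in front of the lamp edge, just ahead of the wheel and at rim height. In the top view the white line still points at dot 3. Now I'll close in on the rim.

Call:
carry_out(
  targets=[
    {"dp":[-6,0,0],"yaw":0},
    {"dp":[-10,0,0],"yaw":0},
    {"dp":[-11,0,0],"yaw":0},
    {"dp":[-11,0,0],"yaw":0},
  ],
)

```text
clock: 6.32
eef_pos: [484.4, -128.8, 104.3]
tcp_rot: [-3.142, -0.0, -2.843]
contact_force: [0.2, -1.1, -0.6]
opening: -0.0
grasp_force: 0.0
```

Call:
carry_out(
  targets=[
    {"dp":[-1,0,0],"yaw":0},
    {"dp":[-1,0,0],"yaw":0},
  ],
)

```text
clock: 6.58
eef_pos: [485.3, -128.6, 104.3]
tcp_rot: [-3.142, -0.0, -2.843]
contact_force: [0.7, -1.7, 0.2]
opening: -0.002
grasp_force: 0.0
```

Call:
carry_out(
  targets=[
    {"dp":[-1,0,0],"yaw":0},
    {"dp":[-1,0,0],"yaw":0},
  ],
)

```text
clock: 6.82
eef_pos: [485.8, -128.3, 104.2]
tcp_rot: [3.141, -0.001, -2.843]
contact_force: [-2.3, -0.9, 2.1]
opening: 0.0
grasp_force: 1.3
```

Call:
carry_out(
  targets=[
    {"dp":[-1,0,0],"yaw":0},
    {"dp":[-1,0,0],"yaw":0},
  ],
)

```text
clock: 7.08
eef_pos: [486.0, -128.1, 104.1]
tcp_rot: [3.141, -0.002, -2.843]
contact_force: [-5.1, -3.4, 3.1]
opening: -0.002
grasp_force: 3.4
```

Contact at about 6 N. Rolling the first click.

Call:
carry_out(
  targets=[
    {"dp":[0,3,0],"yaw":0},
    {"dp":[0,6,0],"yaw":0},
    {"dp":[0,9,0],"yaw":0},
    {"dp":[0,11,0],"yaw":0},
    {"dp":[0,11,0],"yaw":0},
  ],
)

```text
clock: 7.7
eef_pos: [481.5, -117.4, 104.0]
tcp_rot: [3.14, -0.004, -2.843]
contact_force: [-10.6, -4.0, 7.8]
opening: 0.0
grasp_force: 5.3
```

```bash
cat >> h.py <<'E'
def wheel(save=None):
    T=r.grab_frame('top'); c=proj('top',lamp(-86.1,-1,110))
    # white line inside the cap: bright unsaturated pixels within 16 mm of axis
    g=cv2.resize(T,None,fx=4,fy=4,interpolation=cv2.INTER_CUBIC).min(2); ys,xs=np.mgrid[0:g.shape[0],0:g.shape[1]]
    q=np.hypot((xs+.5)/4-.5-c[0],(ys+.5)/4-.5-c[1])
    m=(g>205)&(q<6)
    if m.sum():
        p=onplane('top',((xs[m].mean()+.5)/4-.5,(ys[m].mean()+.5)/4-.5),110); l=tl(p)-[-86.1,-1,0]
        a=np.degrees(np.arctan2(-l[1],l[0])); print('line',l,'deg cw from lamp+x',round(a,1),'wheel rad~',round(np.radians(a)+1.257,3),m.sum())
    if save: 
        S=r.grab_frame('side')
        a=cv2.resize(S[170:275,230:320],None,fx=5,fy=5,interpolation=cv2.INTER_CUBIC)
        b=cv2.resize(T[185:290,330:400],None,fx=5,fy=5,interpolation=cv2.INTER_CUBIC)
        cv2.imwrite(save,np.hstack([a,b])[:,:800,::-1])
E
python3 - <<'E'
from h import *
st(); wheel('pics/a4.png')
E
```

```text
7.7 lamp [-1.226e+02 -1.000e-01  1.040e+02] rot [ 3.14  -0.004 -2.843] F [-10.6  -4.    7.8] op 0.0
line [ -6.1  -9.  110. ] deg cw from lamp+x 124.1 wheel rad~ 3.423 302
```

View pics/a4.png

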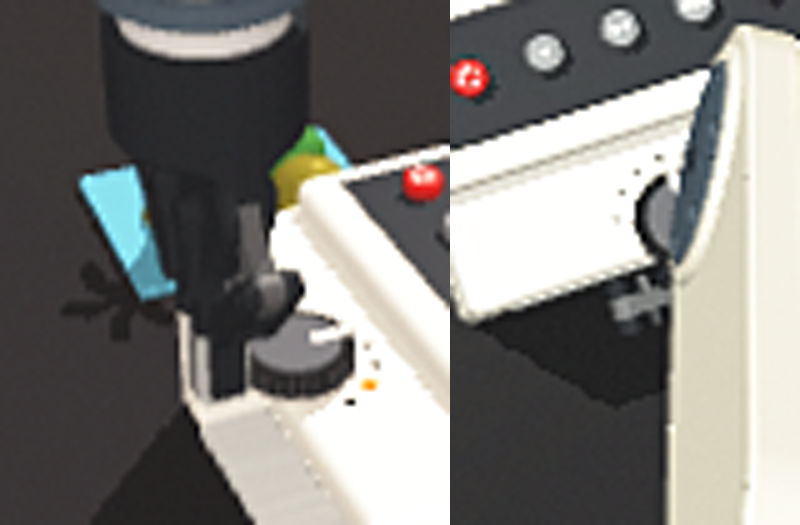

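The white line has turned one click, to dot 4, as seen from the side; the arm hides the wheel from above. I'll back off, re-index and roll the second click.

Call:
carry_out(
  targets=[
    {"dp":[4,0,0],"yaw":0},
    {"dp":[8,0,0],"yaw":0},
    {"dp":[8,-11,0],"yaw":0},
    {"dp":[8,-11,0],"yaw":0},
  ],
)

```text
clock: 8.3
eef_pos: [480.3, -131.1, 104.5]
tcp_rot: [-3.141, 0.001, -2.844]
contact_force: [-0.1, -0.2, -0.6]
opening: 0.0
grasp_force: 0.0
```

```bash
cat >> h.py <<'E'
def wside():
    S=r.grab_frame('side').astype(int)
    # brightness along candidate line angles (radii 8..19 mm) on the cap in the side view
    f=lambda a,rho:proj('side',lamp(-86+rho*np.cos(a),-rho*np.sin(a),110))
    g=S.min(2).astype(np.float32); best=[]
    for k in range(-20,100,4):
        a=np.radians(k)-1.257+0.0+1.257; pts=np.array([f(np.radians(k),q) for q in range(9,18)],np.float32)
        v=cv2.remap(g,pts[:,0].reshape(1,-1)+OFF[0],pts[:,1].reshape(1,-1)+OFF[1],cv2.INTER_LINEAR); best.append((k,int(v.mean())))
    print([b for b in best if b[1]>150] or max(best,key=lambda b:b[1]))
OFF=(0,0)
E
python3 - <<'E'
import h
from h import *
st()
# residual offset of the side view at the wheel from the orange dot
S=r.grab_frame('side'); o,n=blob(S,(8,150,150),(22,255,255),(290,235,320,262))
a=np.radians(48); print('orange',o,n,'pred@28-34mm',[proj('side',lamp(-86+q*np.cos(a),-q*np.sin(a),98)) for q in(28,31,34)])
wside(); wheel('pics/a5.png')
E
```

```text
8.3 lamp [-127.8  -12.9  104.5] rot [-3.141e+00  1.000e-03 -2.844e+00] F [-0.1 -0.2 -0.6] op 0.0
orange [303.5 246.5] 4 pred@28-34mm [array([302.11333522, 245.45527256]), array([303.45563103, 245.80400177]), array([304.80106324, 246.15354581])]
[(-20, 164), (-16, 192), (-12, 221), (-8, 242), (-4, 250), (0, 252), (4, 248), (8, 236), (12, 218), (16, 194), (20, 173), (24, 156)]
line [ 11.3   0.3 110. ] deg cw from lamp+x -1.5 wheel rad~ 1.23 108
```

View pics/a5.png

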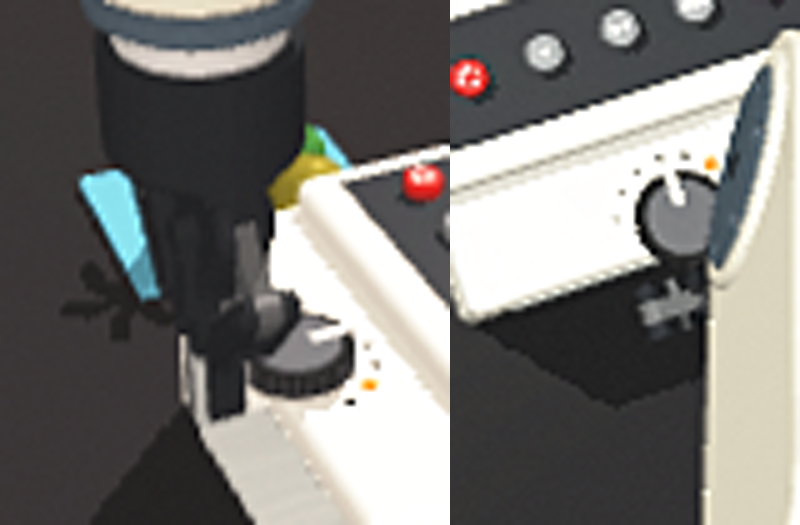

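Both views put the line at 0° (wheel about 1.25 rad, dot 4). Two clicks remain, so I'll repeat the same stroke.

Call:
carry_out(
  targets=[
    {"dp":[-5,0,0],"yaw":0},
    {"dp":[-8,0,0],"yaw":0},
    {"dp":[-8,0,0],"yaw":0},
    {"dp":[-8,3,0],"yaw":0},
    {"dp":[-8,6,0],"yaw":0},
    {"dp":[-8,9,0],"yaw":0},
    {"dp":[-8,11,0],"yaw":0},
    {"dp":[-8,11,0],"yaw":0},
    {"dp":[-4,11,0],"yaw":0},
    {"dp":[0,11,0],"yaw":0},
    {"dp":[0,0,0],"yaw":0},
    {"dp":[0,0,0],"yaw":0},
  ],
)

```text
clock: 10.0
eef_pos: [480.3, -131.2, 104.4]
tcp_rot: [-3.141, 0.001, -2.844]
contact_force: [-0.4, -0.6, 0.3]
opening: -0.001
grasp_force: 0.0
```

```bash
python3 -c "
from h import *
st(); wside(); wheel()"
```

```text
10.0 lamp [-127.8  -12.9  104.4] rot [-3.141e+00  1.000e-03 -2.844e+00] F [-0.4 -0.6  0.3] op -0.0
[(4, 155), (8, 182), (12, 213), (16, 240), (20, 247), (24, 248), (28, 249), (32, 243), (36, 227), (40, 210), (44, 193), (48, 179), (52, 165), (56, 154)]
line [ 10.3  -3.6 110. ] deg cw from lamp+x 19.3 wheel rad~ 1.593 116
```

Now at dot 5 (about 24°). One more stroke.

Call:
carry_out(
  targets=[
    {"dp":[-5,0,0],"yaw":0},
    {"dp":[-8,0,0],"yaw":0},
    {"dp":[-8,0,0],"yaw":0},
    {"dp":[-8,3,0],"yaw":0},
    {"dp":[-8,6,0],"yaw":0},
    {"dp":[-8,9,0],"yaw":0},
    {"dp":[-8,11,0],"yaw":0},
    {"dp":[-8,11,0],"yaw":0},
    {"dp":[-4,11,0],"yaw":0},
    {"dp":[2,11,0],"yaw":0},
    {"dp":[12,11,-15],"yaw":0},
    {"dp":[12,11,-50],"yaw":0},
  ],
)

```text
clock: 11.6
eef_pos: [462.8, -123.2, 154.4]
tcp_rot: [3.14, -0.003, -2.843]
contact_force: [0.4, -0.6, 0.0]
opening: -0.0
grasp_force: 0.0
```

Call:
carry_out(
  targets=[
    {"dp":[-30,-20,0],"yaw":0},
    {"dp":[-80,-50,0],"yaw":0},
    {"dp":[-120,-80,0],"yaw":0},
    {"dp":[-153,-80,0],"yaw":0},
    {"dp":[-153,-80,0],"yaw":0},
    {"dp":[-153,-80,0],"yaw":0},
  ],
)

```text
clock: 12.35
eef_pos: [633.6, -154.8, 154.6]
tcp_rot: [3.141, -0.001, -2.843]
contact_force: [-0.9, -0.3, -0.0]
opening: -0.001
grasp_force: 0.0
```

```bash
python3 -c "
from h import *
st(); wside(); wheel('pics/a6.png')"
```

```text
12.35 lamp [ 11.6 -80.9 154.6] rot [ 3.141e+00 -1.000e-03 -2.843e+00] F [-0.9 -0.3 -0. ] op -0.0
[(32, 152), (36, 180), (40, 209), (44, 235), (48, 247), (52, 252), (56, 249), (60, 240), (64, 225), (68, 206), (72, 187), (76, 168), (80, 155)]
line [  8.2  -7.6 110. ] deg cw from lamp+x 42.8 wheel rad~ 2.004 114
```

View pics/a6.png

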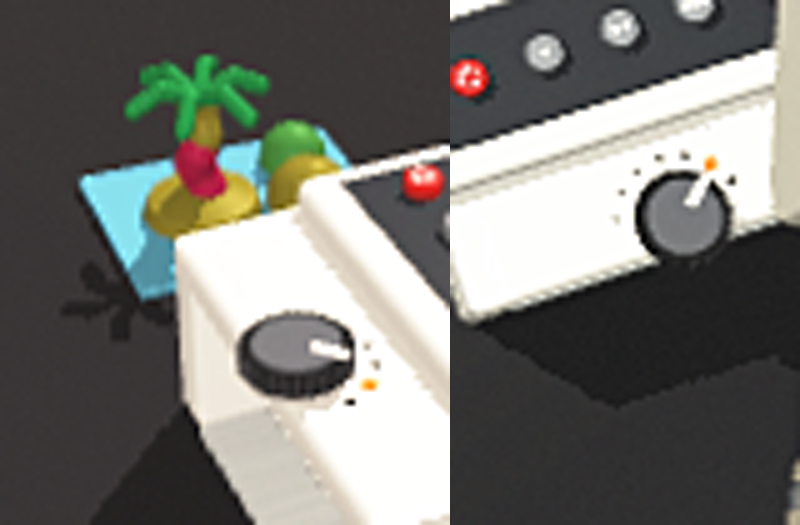

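Seen from above, the line points at the orange dot. Pressing start.

Call:
carry_out(
  targets=[
    {"dp":[-1,1,22],"yaw":0},
    {"dp":[-1,1,27],"yaw":0},
    {"dp":[-1,1,30],"yaw":0},
    {"dp":[-1,1,32.5],"yaw":0},
    {"dp":[-1,1,32.5],"yaw":0},
  ],
)

```text
clock: 13.12
eef_pos: [634.9, -153.6, 123.5]
tcp_rot: [-3.142, -0.0, -2.843]
contact_force: [-6.7, 0.5, 12.2]
opening: 0.003
grasp_force: 6.4
```

Call:
carry_out(
  targets=[
    {"dp":[0,0,-6],"yaw":0},
    {"dp":[0,0,-20],"yaw":0},
    {"dp":[0,0,-50],"yaw":0},
    {"dp":[0,0,-80],"yaw":0},
    {"dp":[0,0,-80],"yaw":0},
    {"dp":[0,0,-80],"yaw":0},
  ],
)

```text
clock: 13.88
eef_pos: [635.1, -153.5, 201.8]
tcp_rot: [-3.141, 0.0, -2.843]
contact_force: [-0.5, -0.0, 0.4]
opening: 0.001
grasp_force: 0.0
```

```bash
python3 -c "
from h import *
st(); wside(); wheel()
S=r.grab_frame('side');cv2.imwrite('pics/f.png',S[:,:,::-1])"
```

```text
13.88 lamp [ 13.5 -80.1 201.8] rot [-3.141  0.    -2.843] F [-0.5 -0.   0.4] op 0.0
[(32, 153), (36, 181), (40, 210), (44, 236), (48, 247), (52, 252), (56, 250), (60, 240), (64, 226), (68, 207), (72, 187), (76, 169), (80, 155)]
line [  8.2  -7.6 110. ] deg cw from lamp+x 42.8 wheel rad~ 2.004 112
```

View pics/f.png

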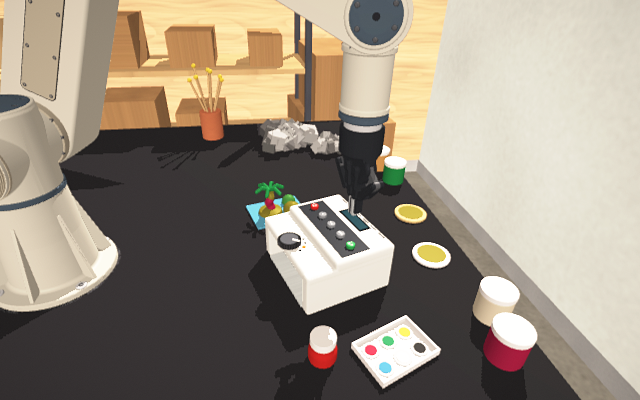

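The green key at (350,245) is up, the wheel is still set, the tool is clear of the lamp, and the tree, palette and jar haven't moved.

```bash
python3 -c "
from rig import r
print(r.sign_off())"
```

```text
the job is handed in; nothing more can be done
None
```

I pressed power, pressed the two-dot key, rolled the wheel to the orange dot and pressed start, in that order, and handed the job in at about 14 s; the sign-off returned no verdict.

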